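Follow the pipe from the red valve to its meter

ROBOT

A 6-joint arm with a two-finger parallel gripper is mounted at the origin on the work surface. World frame = base frame: x ahead of the robot, y to its left, z up, the work surface at z = 0. Lengths are in m, angles in rad, forces in N, time in s.
With the tool pointing down it reaches from about 0.35 to 0.975 m from the base axis. Payload 4.9 kg.
Tool frame: the origin (TCP) lies between the finger pads, 19 mm behind the fingertips; this is the grasp point; z points along the fingers, y is the line along which they close (so a half turn about z gives the same grasp; the last joint's range is limited). The gripper opens to 85 mm and grips with 20 to 120 N. Pads are 22 mm wide; open, the fingers measure 114 mm over their backs; the gripper's body (76 mm by 85 mm) begins 54 mm behind the grasp point. The pads swing forward as they close: fully open they stand 13 mm farther back than shut.
Start: joints at [0.99, 0.053, 1.613, -0, 1.476, -0.119], TCP at [0.278, 0.56, 0.25] pointing down, gripper open.
Joint ranges: [-3.01, 3.01], [-1.01, 2.22], [0.06, 2.58], [-1.02, 4.17], [0.09, 2.62], [-3.14, 3.14]. Speed limits (rad/s): [2.57, 2.57, 3.14, 3.14, 3.14, 3.14].

INTERFACE

Orientations are given as a unit quaternion [w, x, y, z].
In Python, from plant import manip gives the robot as it stands.
- The arm moves only by the tool servo_tool, never from a script. Its argument "moves" is a list that holds one entry, the list of rows, each a list of 7 numbers: the shift along the tool's x, y, z in mm, then the turn, a rotation vector about the tool's x, y, z in degrees, then the finger opening in mm, from 0 to 85.4. In form: [[[x, y, z, ax, ay, az, fingers], ...]]. A call has 1 to 12 rows; each row shifts and turns the commanded pose from where the row before left it, along the tool's axes as they then stand; what a row does not reach is not made up. A row lasts 1/8 s, in which the tool goes at most 62.5 mm and 10.7 degrees, less where a joint would pass 70% of its speed; a pose out of reach is approached as far as the arm can. A call with a gripper value outside its range is refused whole. The fingers move at their own pace and stop on an object; the grip force is fixed at half the most. Time passes only in rows, so rows that do not move let the fingers close. It gives the time, the measured TCP pose, the force, the opening and the grip force at its end, in the units of the state.
- manip.state(): the state, without advancing time (a new reading comes with each control period).
- manip.grab_frame(name): name is "scene" or "top" or "wrist"; returns a dict with "image" (480x640x3 uint8, blue, green, red), "mtx" (3x3 intrinsics, pixels), "eye" and "rotation" of the camera in the world. Camera axes: x right, y down, z forward; pixel columns grow to the right and rows downward; lengths in m; the calibration is good to about 2 mm. A picture is of the moment at which its call begins. There is no depth.
- manip.job_done(): hands the job in; it is judged then, once.
The state is a dict: "time": time; "joint_pos": joint angles; "joint_vel": joint speeds; "joint_efforts": joint torques, N m; "tool_pos": TCP position; "tool_rot": TCP orientation; "contact_force": force on the tool from outside, world axes, zero at the start; "ft_torque": the same for the moment, N m; "gripper_width": opening from 0.0 (shut) to 1.0 (fully open); "grasp_force": force on a finger pad.
Only numpy, scipy, OpenCV 4.12 (cv2) and the standard library are available. Lean on these libraries where they do the work, as an engineer would, in place of code of your own. Each camera call takes 0.05 s, during which the arm holds its last target. There are 200 camera calls.

TASK

Find out which meter the red-levered valve feeds: with the fingertips together and pointing down, start at that valve and follow its copper pipe over all its brass fittings to the meter, touching it lightly or no more than about a centimetre above it. Then gently press that meter's yellow button fully down and finish while still holding it down. Leave the other meter's button, both valve levers and the loose things lying around as they are.

Things in the scene. Friction and masses are not known exactly. Their poses are not given: they have to be found in the camera images.
- pipe_board: fixed plywood board flat on the worktop, 290 (its x) by 430 (its y) by 18 mm; origin: centre of its underside, z up. Two parallel S-bent 15 mm copper pipes lie on it, axis 43 mm above the worktop, 'near' on the robot's side and 'far' 65 mm farther in +x. Each runs from its valve along -y, shifts 65 mm to +x in its slant, and ends in its meter, so the meter straight across may be the wrong one
- red_valve: fixed brass ball valve with a red lever, at the inlet of either pipe (changes from run to run): board x -65 mm on the near pipe, 0 on the far pipe, board y 150 mm; origin under it on the board's top face, axes as the board's. Its lever lies on top, 73 mm above the worktop (screw head 78 mm), reaching 63 mm towards the board's +y edge
- red_valve_lever_tip (a point): top of the free end of the red lever, 60 mm from its pivot; the lever turns about a vertical axis and should not be moved
- blue_valve: fixed brass ball valve with a blue lever, at the inlet of either pipe (changes from run to run): board x -65 mm on the near pipe, 0 on the far pipe, board y 150 mm; origin under it on the board's top face, axes as the board's. Its lever lies on top, 73 mm above the worktop (screw head 78 mm), reaching 63 mm towards the board's +y edge
- blue_valve_lever_tip (a point): top of the free end of the blue lever, 60 mm from its pivot; the lever turns about a vertical axis and should not be moved
- near_mark0 (a point): top of the straight brass coupling nearest the valve, on the near pipe (53.5 mm above the worktop); mark 0 of 0 to 4 in order from valve to meter
- near_mark1 (a point): top of the brass bend, the first after the valve, on the near pipe (53.5 mm above the worktop); mark 1 of 0 to 4 in order from valve to meter
- near_mark2 (a point): top of the brass coupling half-way along the slanting part, on the near pipe (53.5 mm above the worktop); mark 2 of 0 to 4 in order from valve to meter
- near_mark3 (a point): top of the brass bend, the second, on the near pipe (53.5 mm above the worktop); mark 3 of 0 to 4 in order from valve to meter
- near_mark4 (a point): top of the straight brass coupling nearest the meter, on the near pipe (53.5 mm above the worktop); mark 4 of 0 to 4 in order from valve to meter
- near_button (a joint): yellow button of the meter fed by the near pipe, pressed straight down: 0 up, 0.006 m fully down; a spring, about 5 N fully down, it comes up when let go
- near_button_top (a point): centre of the top of the yellow button (20 mm across) on the meter that the near pipe feeds: a white box 50 (board x) by 85 mm, top face 68 mm above the worktop, dark display beside the button; the button stands in a grey housing on that face. The two buttons are 65 mm apart
- far_mark0 (a point): top of the straight brass coupling nearest the valve, on the far pipe (53.5 mm above the worktop); mark 0 of 0 to 4 in order from valve to meter
- far_mark1 (a point): top of the brass bend, the first after the valve, on the far pipe (53.5 mm above the worktop); mark 1 of 0 to 4 in order from valve to meter
- far_mark2 (a point): top of the brass coupling half-way along the slanting part, on the far pipe (53.5 mm above the worktop); mark 2 of 0 to 4 in order from valve to meter
- far_mark3 (a point): top of the brass bend, the second, on the far pipe (53.5 mm above the worktop); mark 3 of 0 to 4 in order from valve to meter
- far_mark4 (a point): top of the straight brass coupling nearest the meter, on the far pipe (53.5 mm above the worktop); mark 4 of 0 to 4 in order from valve to meter
- far_button (a joint): yellow button of the meter fed by the far pipe, pressed straight down: 0 up, 0.006 m fully down; a spring, about 5 N fully down, it comes up when let go
- far_button_top (a point): centre of the top of the yellow button (20 mm across) on the meter that the far pipe feeds: a white box 50 (board x) by 85 mm, top face 68 mm above the worktop, dark display beside the button; the button stands in a grey housing on that face. The two buttons are 65 mm apart
- spray_can: loose dark spray can with blue label, 52 mm across, 170 mm tall, upright on the worktop beyond the board's +y edge; origin at the centre of its underside
- pink_tin: loose pink tin, 72 mm across, 85 mm tall, beyond the board's -y edge; origin at the centre of its underside
- screwdriver: loose screwdriver with green handle lying along the edge of the board farthest from the robot, at the valve end, 200 mm long, 26 mm thick; origin under its middle
- tape_roll: loose white roll of tape, 48 mm across, 19 mm tall, lying on the board between the near pipe and the board's edge; origin at the centre of its underside

How it is judged:
On the way, in this order (a step that is already met when the one before it is completed fails the run):
1. fingertips over the coupling next to the red-levered valve on the red valve's pipe, touching it or close above (((x of red_valve in the frame of pipe_board below -0.0325 m and horizontal distance between the grasp point and near_mark0 below 0.018 m and z of the grasp point in the frame of near_mark0 below 0.045 m) or (x of red_valve in the frame of pipe_board above -0.0325 m and horizontal distance between the grasp point and far_mark0 below 0.018 m and z of the grasp point in the frame of far_mark0 below 0.045 m))), for 0.1 s.
2. fingertips over the first bend on the red valve's pipe, touching it or close above (((x of red_valve in the frame of pipe_board below -0.0325 m and horizontal distance between the grasp point and near_mark1 below 0.018 m and z of the grasp point in the frame of near_mark1 below 0.045 m) or (x of red_valve in the frame of pipe_board above -0.0325 m and horizontal distance between the grasp point and far_mark1 below 0.018 m and z of the grasp point in the frame of far_mark1 below 0.045 m))), for 0.1 s.
3. fingertips over the coupling half-way along the slanting part on the red valve's pipe, touching it or close above (((x of red_valve in the frame of pipe_board below -0.0325 m and horizontal distance between the grasp point and near_mark2 below 0.018 m and z of the grasp point in the frame of near_mark2 below 0.045 m) or (x of red_valve in the frame of pipe_board above -0.0325 m and horizontal distance between the grasp point and far_mark2 below 0.018 m and z of the grasp point in the frame of far_mark2 below 0.045 m))), for 0.1 s.
4. fingertips over the second bend on the red valve's pipe, touching it or close above (((x of red_valve in the frame of pipe_board below -0.0325 m and horizontal distance between the grasp point and near_mark3 below 0.018 m and z of the grasp point in the frame of near_mark3 below 0.045 m) or (x of red_valve in the frame of pipe_board above -0.0325 m and horizontal distance between the grasp point and far_mark3 below 0.018 m and z of the grasp point in the frame of far_mark3 below 0.045 m))), for 0.1 s.
5. fingertips over the last coupling, before the meter on the red valve's pipe, touching it or close above (((x of red_valve in the frame of pipe_board below -0.0325 m and horizontal distance between the grasp point and near_mark4 below 0.018 m and z of the grasp point in the frame of near_mark4 below 0.045 m) or (x of red_valve in the frame of pipe_board above -0.0325 m and horizontal distance between the grasp point and far_mark4 below 0.018 m and z of the grasp point in the frame of far_mark4 below 0.045 m))), for 0.1 s.
6. the button of the meter on the red valve's pipe is pressed down by the fingers (((x of red_valve in the frame of pipe_board below -0.0325 m and value of joint near_button above 0.004 m and value of joint far_button below 0.002 m and contact force between the fingers and pipe_board between 1 and 20 N) or (x of red_valve in the frame of pipe_board above -0.0325 m and value of joint far_button above 0.004 m and value of joint near_button below 0.002 m and contact force between the fingers and pipe_board between 1 and 20 N))), for 0.2 s.
At the end, for the whole second after the job is handed in: The button of the meter on the red valve's pipe is held 4 mm or more down by the fingers with 1 to 20 N, the other is up (under 2 mm), loose things are within 20 mm and lever tips within 12 mm of their start. Each fitting was passed within 18 mm sideways, tool point at most 45 mm above it (((x of red_valve in the frame of pipe_board below -0.0325 m and value of joint near_button above 0.004 m and value of joint far_button below 0.002 m and contact force between the fingers and pipe_board between 1 and 20 N) or (x of red_valve in the frame of pipe_board above -0.0325 m and value of joint far_button above 0.004 m and value of joint near_button below 0.002 m and contact force between the fingers and pipe_board between 1 and 20 N)) and distance of each of spray_can, pink_tin, screwdriver, tape_roll from where it was at the start of the episode below 0.02 m and distance of each of red_valve_lever_tip, blue_valve_lever_tip from where it was at the start of the episode below 0.012 m); the arm keeps its last pose, push and grip.
It fails at once if the other meter's button is pressed ((x of red_valve in the frame of pipe_board below -0.0325 m and value of joint far_button above 0.003 m) or (x of red_valve in the frame of pipe_board above -0.0325 m and value of joint near_button above 0.003 m)).
It fails at once if a loose thing is moved or lifted (over 20 mm) (distance of any of spray_can, pink_tin, screwdriver, tape_roll from where it was at the start of the episode above 0.02 m).
It fails at once if a valve lever is turned (tip over 12 mm) (distance of any of red_valve_lever_tip, blue_valve_lever_tip from where it was at the start of the episode above 0.012 m).
It fails at once if the pipes, meters or board are pushed hard with the fingers (over 25 N) (contact force between the fingers and pipe_board above 25 N).
It also fails if it takes over 45 s, if anything falls off the work surface, if the arm or the gripper's body presses on something with over 40 N, if the wrist force passes 120 N, or if a joint passes its speed limit or range.

## Working session

There is one attempt and no reset: what is moved stays moved. The work goes in short steps, Python scripts to look and compute and a tool call to move; the robot and the scene stay as the last step left them, time stands still between calls to the robot, and variables do not carry over. Pictures are saved under pics/ and viewed, at most 10 in all, crops included, and the job is handed in when it is done.

Besides the shell and the picture viewer there is one more tool, called after "Emit:" as name(argument=value, ...) on one line, values as JSON. servo_tool: Moves the arm, as the interface text tells. Its arguments: {"type":"object","properties":{"moves":{"type":"array"}},"required":["moves"]}

```bash
mkdir -p pics
cat > h.py <<'E'
import numpy as np, cv2
from plant import manip
def ray(f,p):
    d=f["rotation"]@np.linalg.solve(np.array(f["mtx"]),[p[0],p[1],1.]); return np.array(f["eye"]),d
def onplane(f,p,z):
    e,d=ray(f,p); return e+d*(z-e[2])/d[2]
def tri(f1,p1,f2,p2):
    A=np.zeros((3,3));b=np.zeros(3);L=[]
    for f,p in((f1,p1),(f2,p2)):
        e,d=ray(f,p);d=d/np.linalg.norm(d);P=np.eye(3)-np.outer(d,d);A+=P;b+=P@e;L.append((e,P))
    x=np.linalg.solve(A,b); return x,[np.linalg.norm(P@(x-e)) for e,P in L]
def blobs(f,lo,hi,amin=20):
    m=cv2.inRange(cv2.cvtColor(f["image"],cv2.COLOR_BGR2HSV),np.array(lo),np.array(hi))
    n,_,s,c=cv2.connectedComponentsWithStats(m)
    return [(c[i].round(1).tolist(),s[i].tolist()) for i in range(1,n) if s[i][4]>=amin]
E
python3 - <<'E'
from h import *
import pickle
F={n:manip.grab_frame(n) for n in("top","scene")}
pickle.dump(F,open("F.pkl","wb"))
for n,f in F.items():
    cv2.imwrite(f"pics/{n}0.png",f["image"]); print(n,np.round(f["eye"],3),np.round(f["rotation"],2).tolist())
    for c,lo,hi in(("yellow",(22,120,120),(35,255,255)),("red",(0,150,80),(6,255,255)),("blue",(100,130,60),(130,255,255)),("brass",(15,80,80),(22,255,255))): print(c,blobs(f,lo,hi))
s=manip.state();print(s["tool_pos"],s["tool_rot"],s["time"])
E
```

```text
top [0.454 0.058 0.935] [-0.04, 0.71, -0.7, 0.05]
yellow [([451.4, 226.9], [447, 223, 10, 9, 73]), ([452.0, 259.9], [448, 256, 9, 9, 72])]
red [([267.6, 289.7], [253, 285, 31, 10, 254])]
blue [([268.4, 256.4], [255, 253, 28, 8, 210])]
brass [([599.9, 106.3], [559, 77, 81, 60, 4550]), ([351.1, 266.0], [254, 192, 209, 142, 21692]), ([438.2, 317.9], [435, 314, 8, 9, 54])]
scene [ 1.366 -0.069  1.161] [-0.23, 0.73, 0.61, -0.2]
yellow [([215.7, 239.4], [212, 236, 8, 8, 49]), ([216.8, 261.2], [213, 258, 8, 8, 49])]
red [([289.5, 124.7], [264, 114, 48, 19, 321]), ([350.3, 204.6], [335, 200, 28, 10, 141])]
blue [([354.9, 224.0], [339, 220, 29, 9, 148]), ([411.0, 252.9], [401, 240, 22, 25, 373])]
brass [([610.1, 91.1], [573, 47, 67, 97, 1546]), ([605.4, 175.8], [544, 112, 96, 170, 7511]), ([293.4, 251.9], [202, 194, 177, 116, 11152]), ([205.5, 261.4], [204, 254, 5, 16, 56]), ([62.3, 385.4], [7, 349, 109, 74, 5707])]
[0.27817622 0.55908686 0.24885905] [-3.35764597e-04  2.28853893e-01  9.73460321e-01 -8.86826332e-04] 0.1
```

View pics/top0.png

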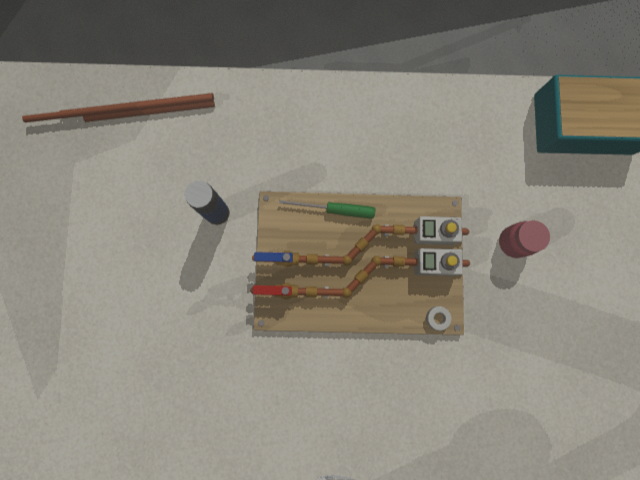

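View pics/scene0.png

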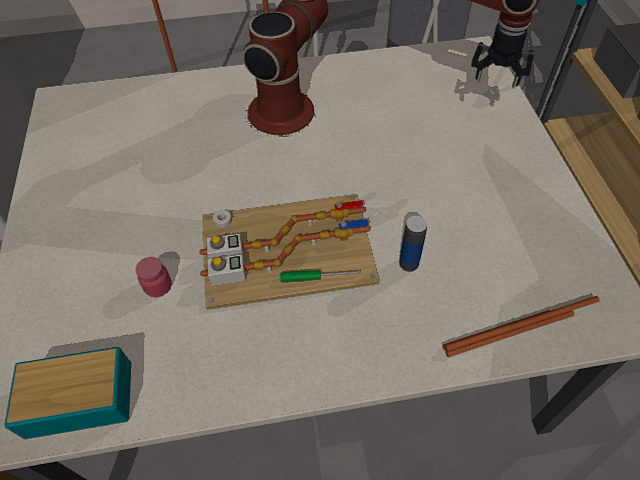

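The top view shows the red valve at about (270,290). That is the robot-side (near) pipe, so the target is the near meter's button at (452,260). Its fittings are at about (312,292), (348,292), (362,275), (376,261) and (399,261). Blue is on the far pipe. The scene view agrees.

Run:
```python
from h import *
import pickle
F=pickle.load(open("F.pkl","rb"));t,s=F["top"],F["scene"]
for p,q in(((451.4,226.9),(216.8,261.2)),((452,259.9),(215.7,239.4))):
    x,r=tri(t,p,s,q);print("button",x.round(4),np.round(r,4))
hs=cv2.cvtColor(t["image"],cv2.COLOR_BGR2HSV)
for p in((312,292),(330,292),(348,291),(362,275),(376,261),(388,261),(399,261),(330,310)):print(p,hs[p[1],p[0]])
for n,f in F.items():
    for c in blobs(f,(13,190,70),(22,255,255),12): print(n,c,onplane(f,c[0],.05).round(4))
top=cv2.resize(t["image"][185:340,245:475],None,fx=3.4,fy=3.4,interpolation=cv2.INTER_CUBIC)
cv2.imwrite("pics/topc.png",top)
sc=cv2.resize(s["image"][185:315,195:385],None,fx=4,fy=4,interpolation=cv2.INTER_CUBIC)
cv2.imwrite("pics/scc.png",sc)
for p in((312,292),(348,292),(362,275),(376,261),(399,261)): print(onplane(t,p,.05).round(4))
```

```text
Traceback (most recent call last):
  File "h.py", line 10, in tri
    e,d=ray(f,p);d=d/np.linalg.norm(d);P=np.eye(3)-np.outer(d,d);A+=P;b+=P@e;L.append((e,P))
        ~~~^^^^^
  File "h.py", line 4, in ray
    d=f["rotation"]@np.linalg.solve(np.array(f["mtx"]),[p[0],p[1],1.]); return np.array(f["eye"]),d
      ~~~~~~~~~~~~~^~~~~~~~~~~~~~~~~~~~~~~~~~~~~~~~~~~~~~~~~~~~~~~~~~~
ValueError: matmul: Input operand 1 has a mismatch in its core dimension 0, with gufunc signature (n?,k),(k,m?)->(n?,m?) (size 3 is different from 4)
```

```bash
sed -i 's/d=f\["rotation"\]@np/d=Rotation.from_quat(f["rotation"],scalar_first=True).as_matrix()@np/; 1a from scipy.spatial.transform import Rotation' h.py
python3 - <<'E'
from h import *
import pickle
F=pickle.load(open("F.pkl","rb"));t,s=F["top"],F["scene"]
for p,q in(((451.4,226.9),(216.8,261.2)),((452,259.9),(215.7,239.4))):
    x,r=tri(t,p,s,q);print("button",x.round(4),np.round(r,4))
hs=cv2.cvtColor(t["image"],cv2.COLOR_BGR2HSV)
for p in((312,292),(330,292),(348,291),(362,275),(376,261),(388,261),(399,261),(330,310)):print(p,hs[p[1],p[0]])
for n,f in F.items():
    for c in blobs(f,(13,190,70),(22,255,255),12): print(n,c,onplane(f,c[0],.05).round(4))
top=cv2.resize(t["image"][185:340,245:475],None,fx=3.4,fy=3.4,interpolation=cv2.INTER_CUBIC)
cv2.imwrite("pics/topc.png",top)
for p in((312,292),(348,292),(362,275),(376,261),(399,261)): print(onplane(t,p,.05).round(4))
E
```

```text
button [ 0.6067 -0.2207  0.0854] [0.0005 0.0005]
button [ 0.5418 -0.2198  0.0866] [0.0005 0.0005]
(312, 292) [ 19 141 119]
(330, 292) [  9 141 119]
(348, 291) [ 19 143 123]
(362, 275) [ 19 147 123]
(376, 261) [ 19 145 114]
(388, 261) [  9 146 112]
(399, 261) [ 19 146 119]
(330, 310) [ 19  89 138]
scene ([338.6, 214.1], [330, 209, 19, 13, 149]) [0.4894 0.0996 0.05  ]
scene ([320.3, 214.9], [316, 212, 9, 7, 59]) [0.4833 0.0517 0.05  ]
scene ([294.3, 218.4], [291, 216, 7, 7, 28]) [ 0.4826 -0.0173  0.05  ]
scene ([284.8, 229.2], [280, 225, 10, 11, 60]) [ 0.5134 -0.0464  0.05  ]
scene ([343.2, 233.1], [334, 228, 19, 13, 159]) [0.553  0.0998 0.05  ]
scene ([324.2, 234.4], [320, 231, 10, 8, 64]) [0.5483 0.051  0.05  ]
scene ([297.3, 237.8], [294, 235, 7, 7, 31]) [ 0.5465 -0.0184  0.05  ]
scene ([274.1, 241.4], [271, 238, 7, 8, 43]) [ 0.5472 -0.0781  0.05  ]
scene ([256.1, 244.0], [252, 240, 10, 9, 68]) [ 0.547 -0.124  0.05 ]
scene ([287.7, 249.3], [283, 245, 10, 11, 63]) [ 0.5778 -0.0472  0.05  ]
scene ([276.8, 262.4], [274, 259, 7, 8, 47]) [ 0.6122 -0.0789  0.05  ]
scene ([258.4, 264.8], [254, 261, 10, 9, 68]) [ 0.6111 -0.1244  0.05  ]
[0.4763 0.0485 0.05  ]
[ 0.4775 -0.0229  0.05  ]
[ 0.5118 -0.0507  0.05  ]
[ 0.5404 -0.0787  0.05  ]
[ 0.5412 -0.1251  0.05  ]
```

View pics/topc.png

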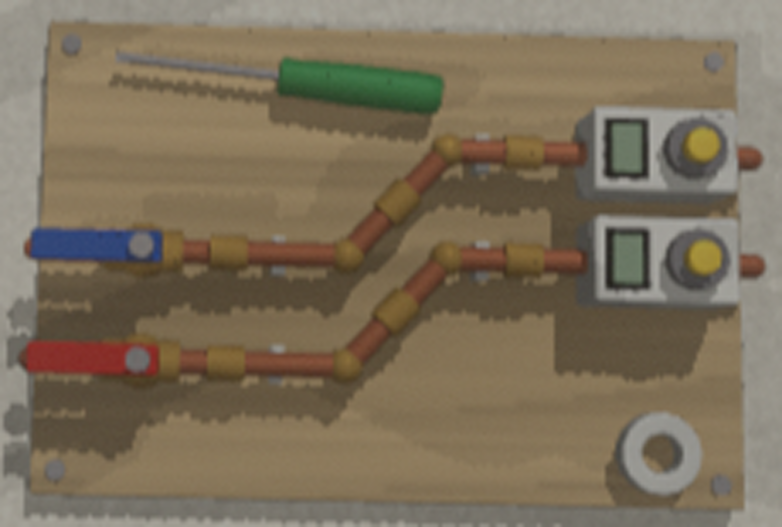

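Both views agree to about 5 mm on the fittings. Button tops triangulate at z≈0.086, 65 mm apart, which matches the task text. Near marks are about (.478,.050), (.478,-.020), (.512,-.048), (.542,-.078) and (.543,-.125), and the near button is at (.542,-.220).

Emit:
servo_tool(moves=[[[0, 0, 0, 0, 0, -8.8, 0], [0, 0, 0, 0, 0, -8.8, 0], [0, 0, 0, 0, 0, -8.8, 0], [-20, -51, 0, 0, 0, 0, 0], [-20, -51, 0, 0, 0, 0, 0], [-20, -51, 0, 0, 0, 0, 0], [-20, -51, 0, 0, 0, 0, 0], [-20, -51, 0, 0, 0, 0, 0], [-20, -51, 0, 0, 0, 0, 0], [-20, -51, 0, 0, 0, 0, 0], [-20, -51, 0, 0, 0, 0, 0], [-20, -51, 0, 0, 0, 0, 0]]])

```text
time: 1.6
tool_pos: [0.4581, 0.0986, 0.2497]
tool_rot: [-0.0, 0.001, 1.0, 0.0]
contact_force: [0.8, 0.2, 0.3]
gripper_width: 0.001
grasp_force: 0.0
```

Emit:
servo_tool(moves=[[[-10, -25, 30, 0, 0, 0, 0], [-10, -24, 30, 0, 0, 0, 0], [0, 0, 30, 0, 0, 0, 0], [0, 0, 0, 0, 0, 0, 0]]])

```text
time: 2.1
tool_pos: [0.4757, 0.0511, 0.1567]
tool_rot: [-0.003, 0.001, 1.0, 0.0]
contact_force: [-0.4, 0.2, 0.1]
gripper_width: -0.0
grasp_force: 0.0
```

Run:
```python
from h import *
f=manip.grab_frame("wrist");print(manip.state()["tool_pos"],np.round(f["eye"],3))
v=f["image"].copy()
R=Rotation.from_quat(f["rotation"],scalar_first=True).as_matrix()
for P in((.478,.05),(.478,-.02),(.512,-.048),(.542,-.0785),(.543,-.1245)):
    c=R.T@(np.array([*P,.0535])-f["eye"]);p=np.array(f["mtx"])@c;p=p[:2]/p[2];print(p.round(),c[2].round(3))
    cv2.drawMarker(v,tuple(int(a) for a in np.clip(p,-5000,5000)),(255,0,255))
cv2.imwrite("pics/w1.png",v)
for c in blobs(f,(14,115,40),(22,255,255),150): print(c,onplane(f,c[0],.0535).round(4))
```

```text
[0.47700315 0.05132376 0.15892686] [0.402 0.05  0.281]
[311. 251.] 0.239
[195. 252.] 0.239
[155. 303.] 0.249
[113. 345.] 0.257
[ 43. 347.] 0.258
([386.0, 237.9], [353, 218, 81, 50, 2125]) [0.4697 0.095  0.0535]
([197.5, 243.1], [183, 227, 29, 35, 749]) [ 0.4726 -0.018   0.0535]
([311.6, 244.1], [293, 228, 45, 33, 1197]) [0.4735 0.0505 0.0535]
([154.6, 293.7], [134, 265, 48, 53, 1162]) [ 0.5056 -0.0476  0.0535]
([385.9, 329.6], [351, 307, 73, 50, 2279]) [0.5311 0.098  0.0535]
([46.1, 334.5], [25, 319, 50, 33, 1202]) [ 0.534  -0.1206  0.0535]
([204.7, 334.8], [190, 319, 30, 33, 657]) [ 0.5345 -0.0186  0.0535]
([115.0, 338.3], [99, 320, 37, 32, 589]) [ 0.5369 -0.0767  0.0535]
([160.1, 367.7], [146, 354, 29, 27, 236]) [ 0.5589 -0.05    0.0535]
([61.7, 412.8], [44, 399, 46, 32, 904]) [ 0.5944 -0.1215  0.0535]
```

View pics/w1.png

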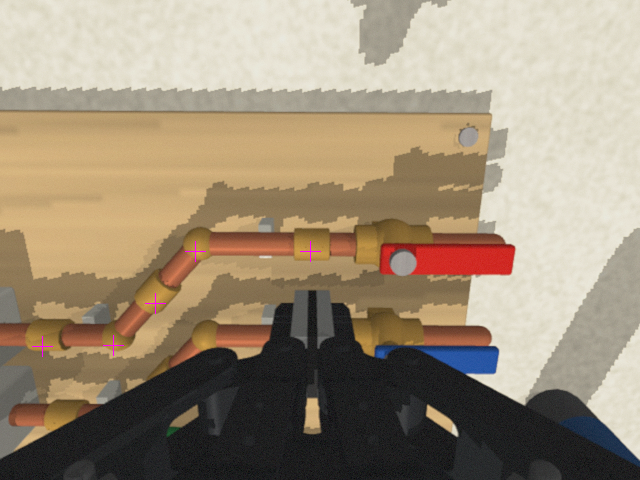

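The wrist view shows the red valve's pipe. Its predicted fittings (crosses) lie within about 5 mm of the blobs at (312,244), (197,243), (155,294), (115,338) and (46,335).

Emit:
servo_tool(moves=[[[2, 0, 30, 0, 0, 0, 0], [0, 0, 30, 0, 0, 0, 0], [0, 0, 18, 0, 0, 0, 0], [0, 0, 0, 0, 0, 0, 0], [0, 0, 0, 0, 0, 0, 0]]])

```text
time: 2.78
tool_pos: [0.4771, 0.0514, 0.0836]
tool_rot: [0.001, 0.0, 1.0, -0.0]
contact_force: [-0.3, -0.2, -0.0]
gripper_width: -0.0
grasp_force: 0.0
```

Emit:
servo_tool(moves=[[[1, 0, 4, 0, 0, 0, 0], [0, 0, 0, 0, 0, 0, 0], [0, -24, 0, 0, 0, 0, 0], [0, -24, 0, 0, 0, 0, 0], [0, -23, 0, 0, 0, 0, 0], [0, 0, 0, 0, 0, 0, 0], [0, 0, 0, 0, 0, 0, 0], [-17, -14, 0, 0, 0, 0, 0], [-17, -14, 0, 0, 0, 0, 0], [0, 0, 0, 0, 0, 0, 0], [0, 0, 0, 0, 0, 0, 0]]])

```text
time: 4.15
tool_pos: [0.5082, -0.0469, 0.0777]
tool_rot: [-0.001, 0.0, 1.0, 0.0]
contact_force: [-1.5, -0.4, -0.1]
gripper_width: -0.004
grasp_force: 0.0
```

Emit:
servo_tool(moves=[[[-16, -16, 0, 0, 0, 0, 0], [-16, -15, 0, 0, 0, 0, 0], [0, 0, 0, 0, 0, 0, 0], [0, 0, 0, 0, 0, 0, 0], [0, -23, 0, 0, 0, 0, 0], [0, -22, 0, 0, 0, 0, 0], [0, 0, 0, 0, 0, 0, 0], [0, 0, 0, 0, 0, 0, 0], [0, 0, 0, 0, 0, 0, 0]]])

```text
time: 5.28
tool_pos: [0.5405, -0.1228, 0.0779]
tool_rot: [-0.0, 0.0, 1.0, 0.0]
contact_force: [-0.9, 0.3, -0.7]
gripper_width: -0.001
grasp_force: 0.0
```

Run:
```python
from h import *
f=manip.grab_frame("wrist");print(manip.state()["tool_pos"],np.round(f["eye"],3))
v=f["image"].copy()
cv2.imwrite("pics/w2.png",v)
for c in blobs(f,(22,120,100),(35,255,255),50): print(c,onplane(f,c[0],.086).round(4))
for c in blobs(f,(14,115,40),(22,255,255),150): print(c,onplane(f,c[0],.0535).round(4))
```

```text
[ 0.54056091 -0.12294487  0.07790047] [ 0.466 -0.124  0.201]
([27.7, 344.7], [0, 313, 62, 65, 3170]) [ 0.5381 -0.2175  0.086 ]
([582.1, 140.8], [547, 117, 64, 55, 2283]) [ 0.4743 -0.0251  0.0535]
([491.6, 223.1], [452, 189, 78, 72, 3105]) [ 0.5052 -0.054   0.0535]
([305.9, 283.5], [281, 271, 60, 33, 1205]) [ 0.5304 -0.1259  0.0535]
([412.6, 298.1], [394, 272, 49, 49, 1378]) [ 0.5369 -0.0822  0.0535]
([550.0, 295.4], [521, 273, 55, 49, 1890]) [ 0.5357 -0.0262  0.0535]
([472.1, 357.1], [437, 329, 69, 55, 1955]) [ 0.5647 -0.0547  0.0535]
([311.8, 417.6], [303, 398, 19, 37, 529]) [ 0.596  -0.1235  0.0535]
```

View pics/w2.png

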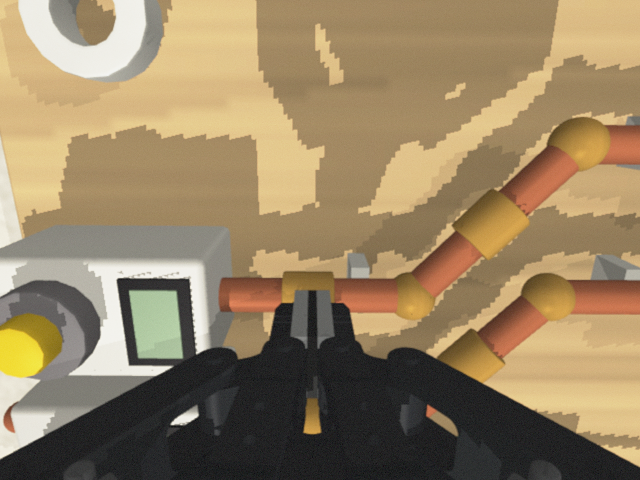

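The tip is over the last coupling, and the near meter's button shows at (28,345), about (.540,-.219). Next I rise, cross to it and descend.

Emit:
servo_tool(moves=[[[0, 0, -25, 0, 0, 0, 0], [0, 0, -22, 0, 0, 0, 0], [0, -32, 0, 0, 0, 0, 0], [0, -32, 0, 0, 0, 0, 0], [0, -32, 0, 0, 0, 0, 0], [0, 0, 0, 0, 0, 0, 0], [0, 0, 8, 0, 0, 0, 0], [0, 0, 4, 0, 0, 0, 0], [0, 0, 0, 0, 0, 0, 0]]])

```text
time: 6.45
tool_pos: [0.5402, -0.2186, 0.112]
tool_rot: [-0.001, -0.0, 1.0, 0.0]
contact_force: [-0.6, -0.5, -0.5]
gripper_width: -0.004
grasp_force: 0.0
```

Run:
```python
from h import *
f=manip.grab_frame("wrist");print(manip.state()["tool_pos"],manip.state()["contact_force"])
cv2.imwrite("pics/w3.png",f["image"])
for c in blobs(f,(22,120,60),(35,255,255),50): print(c,onplane(f,c[0],.086).round(4))
```

```text
[ 0.54048131 -0.21892773  0.11250166] [-0.32180396  0.29328458  0.43538229]
([307.7, 286.5], [287, 276, 46, 28, 557]) [ 0.5321 -0.2209  0.086 ]
([311.8, 420.2], [303, 404, 19, 31, 462]) [ 0.5985 -0.2193  0.086 ]
```

View pics/w3.png

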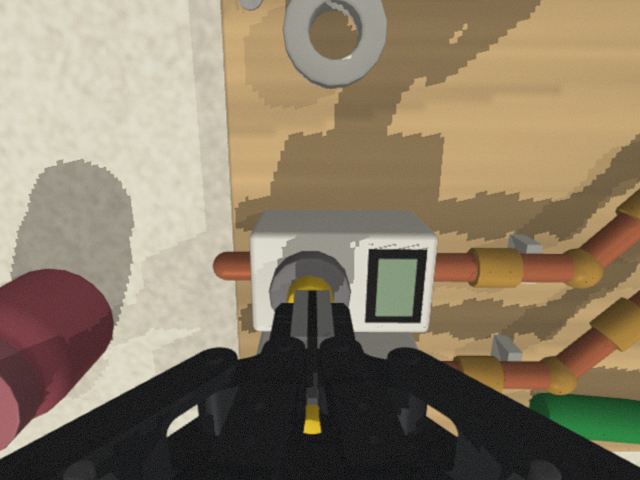

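The fingertips are centred over the near meter's button at (310,287), and the pink tin is clear. I'll press in small steps.

Emit:
servo_tool(moves=[[[0, 0, 3, 0, 0, 0, 0], [0, 0, 3, 0, 0, 0, 0], [0, 0, 2, 0, 0, 0, 0], [0, 0, 0, 0, 0, 0, 0], [0, 0, 0, 0, 0, 0, 0]]])

```text
time: 7.12
tool_pos: [0.5409, -0.2197, 0.1054]
tool_rot: [0.0, 0.001, 1.0, 0.0]
contact_force: [-0.0, 0.9, 2.6]
gripper_width: 0.0
grasp_force: 1.6
```

Emit:
servo_tool(moves=[[[0, 0, 1, 0, 0, 0, 0], [0, 0, 1, 0, 0, 0, 0], [0, 0, 1, 0, 0, 0, 0], [0, 0, 0, 0, 0, 0, 0], [0, 0, 0, 0, 0, 0, 0]]])

```text
time: 7.75
tool_pos: [0.5409, -0.2197, 0.1027]
tool_rot: [0.0, 0.0, 1.0, 0.0]
contact_force: [-0.3, 2.9, 6.4]
gripper_width: -0.003
grasp_force: 3.4
```

Emit:
servo_tool(moves=[[[0, 0, 1, 0, 0, 0, 0], [0, 0, 0, 0, 0, 0, 0], [0, 0, 0, 0, 0, 0, 0], [0, 0, 0, 0, 0, 0, 0]]])

```text
time: 8.25
tool_pos: [0.541, -0.2198, 0.1026]
tool_rot: [0.0, 0.0, 1.0, 0.0]
contact_force: [-4.0, 3.5, 12.4]
gripper_width: 0.0
grasp_force: 5.6
```

Travel stopped at z .1026, about 6 mm below first contact, and the force rose sharply: the button is at its stop. I'll check that it's steady before handing in.

Run:
```python
from h import *
for i in range(8):
    manip.grab_frame("wrist"); s=manip.state(); print(s["tool_pos"].round(4),s["contact_force"].round(1))
F=s["contact_force"]
if 4<np.linalg.norm(F)<18: print(manip.job_done())
```

```text
[ 0.541  -0.2198  0.1026] [-2.7  4.  11. ]
[ 0.541  -0.2198  0.1027] [-2.4  3.6 11.8]
[ 0.541  -0.2198  0.1027] [-3.2  4.4 11.5]
[ 0.541  -0.2198  0.1026] [-4.3  3.9 12.5]
[ 0.541  -0.2198  0.1027] [-4.1  3.6 10.4]
[ 0.541  -0.2197  0.1026] [-3.3  4.  10.8]
[ 0.541  -0.2198  0.1026] [-3.   3.6 11.9]
[ 0.541  -0.2198  0.1027] [-3.5  4.3 10.9]
the job is handed in; nothing more can be done
None
```

The red-levered valve feeds the near pipe's meter: I traced its pipe over all five fittings and handed the job in holding that meter's button down at its stop with about 12 N; no verdict was returned.

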